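# Hold a glass slide flush on a tilted stage

### The job

Take the orange-handled slide holder off its fork hanger: lift it clear of the upturned tips and draw it out. Tilt it to the slope of the black stage plate, lay its glass slide flush in the middle of the yellow outline (long side along the outline's long side) and press gently until the sprung plate has sunk to about half of its 8 mm travel. Finish while still gripping the holder and holding the slide pressed there; do not shift the stage's slope or disturb the vial, the dish and the oil bottle.

Things in the scene. Friction and masses are not known exactly. Their poses are not given: they have to be found in the camera images.
- slide_holder: Slide holder, 120 to 185 g, hangs upright. Origin: centre of the slide's underside; z up the handle. Sizes in mm (x by y): glass slide 50 x 76, z 0 to 4; white frame 46 x 70, to z 10, swivels on a pin along y at z 17 by 0.1 rad either way, softly sprung to the middle; stem 20 x 12, to z 46; collar 28 x 34, z 46 to 52, rests on the tines; orange head 26 x 20, z 52 to 92.
- holder_grip (a point): Point on the holder's axis in the middle of the orange head, 75 mm above the slide's underside: the TCP goes here, from above, fingers closing along y across 20 mm, fingertips above the collar. Same axes as the holder.
- slide_face (a point): Centre of the underside of the glass slide (on the swivelling frame), z up through the slide, y along its long side. Tilt the holder to within 0.1 rad of the face's slope and press: the swivel lets the slide settle flush by touch.
- hanger_seat (a point): Middle between the fixed fork's tines at their top, 81 mm up. The fork opens to -x; upturned tips 6 mm high at x = -17 to -22 mm, equal back stop at +17, post from +37; nothing stands higher. Tines 8 thick, gap 15. The collar must rise 7 mm to pass the tips; after 28 mm the holder's frame strikes the tines from below: lift 10 to 20 mm, draw out at least 55 mm along -x, then go up.
- face_center (a point): Centre of the upper face of the black sprung plate, 72 (x) x 96 (y) x 8 mm, about 85 mm up. z: outward normal. It slopes to its -x edge, the low one nearer the robot, by 0.12 to 0.34 rad, a different slope each time. A yellow outline, 62 x 88 mm inside, marks the slide's place. The plate and this point sink along -z when pressed. The stiff slope pivot, 32 mm below, slips above 6 N m.
- stage_face (a joint): How far the sprung plate is pushed in along its normal, m: 0 free, 0.008 at the hard stop. Spring about 1.5 N per mm after a preload of about 3 N: about 9 N at 4 mm.
- cradle_edge (a point): Middle of the low edge of the stage's cradle under the sprung plate; it moves only if the slope is shifted.
- hanger: Hanger: steel foot, post and fork, fixed. Origin on the table, 81 mm straight under hanger_seat; foot 70 wide, from x = -6 to +70 mm.
- stage: Foot of the tilting stage, fixed, 110 (x) x 124 (y), cheeks 72 mm high, pivot knobs out to 66 mm either side. Origin: centre of its underside. A tall fixed microscope (centre x = 0.58, y = -0.46 m) stands between the arm's start and the work: draw the hand back to about 0.45 m from the base axis, 0.3 m up, and swing round in front of it.
- vial: Brown vial with a black cap, 19 diameter x 42, standing to the right; leave alone. Origin: centre of its underside.
- culture_dish: Clear culture dish, 59 diameter x 15; leave alone. Origin: centre of its underside.
- oil_bottle: Small brown dropper bottle, 32 diameter x 78; leave alone. Origin: centre of its underside.

How it is judged:
By the outcome, as a careful person would: the job done as asked, in the order asked, and still so for the second after the job is handed in, while the arm keeps its last pose, push and grip.
It also fails if it takes over 42 s, if anything falls off the work surface, if the arm or the gripper's body presses on something with over 40 N, if the wrist force passes 120 N, or if a joint passes its speed limit or range.

### The arm

A 7-joint arm with a two-finger parallel gripper is mounted at the origin on a cart in front of the work surface, level with it; the furniture and walls round the work are solid. World frame = base frame: x ahead of the robot, y to its left, z up, the work surface at z = 0. Lengths are in m, angles in rad, forces in N, time in s.
With the tool pointing down it reaches from about 0.425 to 0.875 m from the base axis. Payload 9.9 kg.
Tool frame: the origin (TCP) lies between the finger pads, 19 mm behind the fingertips; this is the grasp point; z points along the fingers, y is the line along which they close (so a half turn about z gives the same grasp; the last joint's range is limited). The gripper opens to 85 mm and grips with 20 to 120 N. Pads are 22 mm wide; open, the fingers measure 114 mm over their backs; the gripper's body (76 mm by 85 mm) begins 54 mm behind the grasp point. The pads swing forward as they close: fully open they stand 13 mm farther back than shut.
Start: joints at [1.109, 0.576, 0.025, 1.437, -0.015, 1.129, -0.057], TCP at [0.249, -0.627, 0.25] pointing down, gripper open.
Joint ranges: [-2.76, 2.76], [-0.34, 2.15], [-1.52, 1.57], [0.19, 2.46], [-1.09, 4.23], [0.17, 1.99], [-2.82, 2.82]. Speed limits (rad/s): [2.22, 2.22, 3.01, 3.01, 3.14, 3.14, 3.14].

### API

Orientations are given as a 3x3 rotation matrix whose columns are the frame's x, y, z axes.
In Python, from plant import monitor, optics, manip gives the robot as it stands.
- The arm moves only by the tool apply_moves, never from a script. Its argument "motion" is a list that holds one entry, the list of rows, each a list of 5 numbers: the opening, from 0 (shut) to 1 (fully open), then the shift along the world's x, y, z in parts of the range, where 1.0 means 0.5 m, then the turn about the world's z in parts of the range, where 1.0 means 90 degrees. A call has 1 to 8 rows; each row is the pose to reach, as a shift and turn from the pose commanded when the call began; what a row does not reach only later rows make up. A row lasts 1/12 s, in which the tool goes at most 41.7 mm and 7.16 degrees, less where a joint would pass 70% of its speed; a pose out of reach is approached as far as the arm can. Shift and turn numbers lie between -1 and 1, and a call with a number outside is refused. A call with a gripper value outside its range is refused whole. The fingers move at their own pace and stop on an object; "squeeze" is the grip in N (left out, the last holds). Time passes only in rows, so rows that repeat a pose let the fingers close. It gives the time, the measured TCP pose, the force, the opening and the grip force at its end, in the units of the state.
- monitor.sense(): the state, without advancing time (a new reading comes with each control period).
- optics.read_camera(name): name is "scene" or "top" or "wrist"; returns the picture (400x640x3 uint8, red, green, blue); there is no depth.
- optics.calibration(name): a dict with "fx", "fy", "cx", "cy" (pixels), "extrinsics" (4x4, takes a point from camera to world coordinates). Camera axes: x right, y up, looking along -z (the intrinsics and any distortion apply to the point x, -y, -z); pixel columns grow to the right and rows downward; lengths in m; the calibration is good to about 2 mm. A picture is of the moment at which its call begins: read the wrist's pose just before it. calibration takes no time and is no camera call; for the wrist camera it gives the pose at the moment of the call.
- manip.hand_in(): hands the job in; it is judged then, once.
The state is a dict: "time": time; "joints": joint angles; "qvel": joint speeds; "joint_efforts": joint torques, N m; "tcp_pos": TCP position; "ee_rot": TCP orientation; "ft_force": force on the tool from outside, world axes, zero at the start; "wrist_torque": the same for the moment, N m; "grip_width": finger opening in m; "finger_force": force on a finger pad.
Only numpy, scipy, OpenCV 4.12 (cv2) and the standard library are available. Lean on these libraries where they do the work, as an engineer would, in place of code of your own. Each camera call takes 0.05 s, during which the arm holds its last target. There are 200 camera calls.

## Working session

There is one attempt and no reset: what is moved stays moved. The work goes in short steps, Python scripts to look and compute and a tool call to move; the robot and the scene stay as the last step left them, time stands still between calls to the robot, and variables do not carry over. Pictures are saved under pics/ and viewed, at most 10 in all, crops included, and the job is handed in when it is done.

Besides the shell and the picture viewer there is one more tool, called after "Request:" as name(argument=value, ...), one argument or row to a line, values as JSON. apply_moves: Moves the arm, as the interface text tells. Its arguments: {"type":"object","properties":{"motion":{"type":"array"},"squeeze":{"type":"number"}},"required":["motion"]}

```bash
ls; mkdir -p pics
cat > h.py <<'E'
import numpy as np, cv2
from plant import monitor, optics, manip
def snap(cam,name=None):
    c=optics.calibration(cam); im=optics.read_camera(cam)
    if name: cv2.imwrite('pics/'+name+'.png',im[...,::-1])
    return im,c
def proj(c,P):
    T=np.linalg.inv(c['extrinsics']); p=np.atleast_2d(P)@T[:3,:3].T+T[:3,3]
    return np.c_[c['cx']+c['fx']*p[:,0]/-p[:,2], c['cy']-c['fy']*p[:,1]/-p[:,2]]
def ray(c,uv):
    u,v=uv; d=np.array([(u-c['cx'])/c['fx'],-(v-c['cy'])/c['fy'],-1]); E=c['extrinsics']
    d=E[:3,:3]@d; return E[:3,3],d/np.linalg.norm(d)
def tri(obs):  # [(c,uv),...]
    A=0;b=0;R=[ray(c,uv) for c,uv in obs]
    for o,d in R:
        M=np.eye(3)-np.outer(d,d);A=A+M;b=b+M@o
    X=np.linalg.solve(A,b); return X,[np.linalg.norm(np.cross(X-o,d)) for o,d in R]
def onz(c,uv,z):
    o,d=ray(c,uv); return o+d*(z-o[2])/d[2]
E
python3 - <<'E'
from h import *
for n in ['scene','top','wrist']:
    im,c=snap(n,n+'0'); print(n,{k:(np.round(v,3).tolist()) for k,v in c.items()})
s=monitor.sense();print({k:np.round(v,3).tolist() for k,v in s.items()})
a=[cv2.imread(f'pics/{n}0.png') for n in ['scene','top']]
E
```

```text
pics
scene {'fx': 466.058, 'fy': 466.058, 'cx': 316.309, 'cy': 194.701, 'extrinsics': [[0.809, 0.308, -0.5, 0.117], [-0.587, 0.403, -0.702, -0.584], [-0.015, 0.862, 0.507, 0.556], [0.0, 0.0, 0.0, 1.0]]}
top {'fx': 476.401, 'fy': 476.401, 'cx': 319.271, 'cy': 200.877, 'extrinsics': [[-0.012, 0.996, -0.093, 0.46], [-1.0, -0.013, -0.008, 0.067], [-0.009, 0.092, 0.996, 1.235], [0.0, 0.0, 0.0, 1.0]]}
wrist {'fx': 313.73, 'fy': 313.73, 'cx': 321.135, 'cy': 200.629, 'extrinsics': [[0.369, 0.889, 0.27, 0.319], [-0.929, 0.354, 0.105, -0.6], [-0.002, -0.289, 0.957, 0.373], [0.0, 0.0, 0.0, 1.0]]}
{'time': 0.15, 'joints': [1.109, 0.576, 0.025, 1.438, -0.015, 1.129, -0.056], 'qvel': [0.001, -0.002, -0.001, -0.002, 0.0, 0.002, 0.001], 'joint_efforts': [0.005, -76.627, 2.253, -28.618, 0.016, 0.01, 0.0], 'tcp_pos': [0.249, -0.627, 0.249], 'ee_rot': [[0.929, 0.369, -0.001], [0.369, -0.929, 0.001], [-0.0, -0.001, -1.0]], 'ft_force': [-0.719, 0.257, -0.769], 'wrist_torque': [0.012, -0.051, -0.026], 'finger_force': 0.0, 'grip_width': 0.085}
```

View pics/scene0.png

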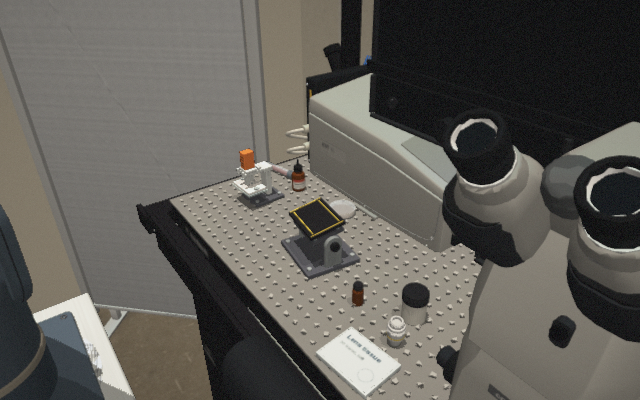

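View pics/top0.png

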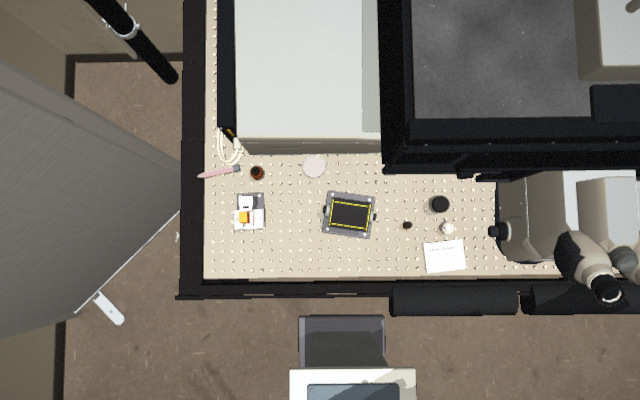

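Run:
```python
from h import *
S,cs=snap('scene');T,ct=snap('top')
def mask(im,lo,hi): return cv2.inRange(cv2.cvtColor(im,cv2.COLOR_RGB2HSV),lo,hi)
out={}
for n,im,c,(x0,x1,y0,y1) in [('s',S,cs,(225,370,140,250)),('t',T,ct,(230,385,190,245))]:
    for col,lo,hi in [('o',(5,190,120),(18,255,255)),('y',(20,110,80),(34,255,255))]:
        m=mask(im,lo,hi);k=np.zeros_like(m);k[y0:y1,x0:x1]=m[y0:y1,x0:x1]
        v,u=np.nonzero(k); p=np.c_[u,v].astype(np.int32)
        h=cv2.convexHull(p); 
        q=cv2.approxPolyN(h,4) if hasattr(cv2,'approxPolyN') else h
        r=cv2.minAreaRect(p)
        print(n,col,len(u),p.mean(0).round(2),q.reshape(-1,2).tolist(),[np.round(a,1) for a in r]); 
t=np.vstack([cv2.resize(S[130:260,215:375],(800,650))[:,:,::-1][:650]])
a=cv2.resize(S[135:255,215:375],None,fx=4.9,fy=4.9,interpolation=cv2.INTER_CUBIC)[:,:,::-1]
cv2.imwrite('pics/sc.png',a)
b=cv2.resize(T[150:250,225:385],None,fx=4.9,fy=4.9,interpolation=cv2.INTER_CUBIC)[:,:,::-1]
cv2.imwrite('pics/tc.png',b)
```

```text
s o 18 [247.44 160.28] [[252, 154], [251, 171], [244, 163], [243, 154]] [array([247.5, 161. ]), array([14.,  9.]), np.float64(90.0)]
s y 255 [315.57 217.17] [[344, 221], [311, 237], [289, 211], [319, 197]] [array([316.5, 216. ]), array([32.6, 43.8]), np.float64(63.4)]
t o 19 [247.47 217.74] [[248, 222], [247, 222], [247, 213], [248, 214]] [array([247.5, 217.5]), array([9., 1.]), np.float64(90.0)]
t y 330 [323.24 215.02] [[367, 230], [196, 218], [332, 199], [370, 204]] [array([304.4, 211.3]), array([130.3,  28.6]), np.float64(4.1)]
```

View pics/sc.png

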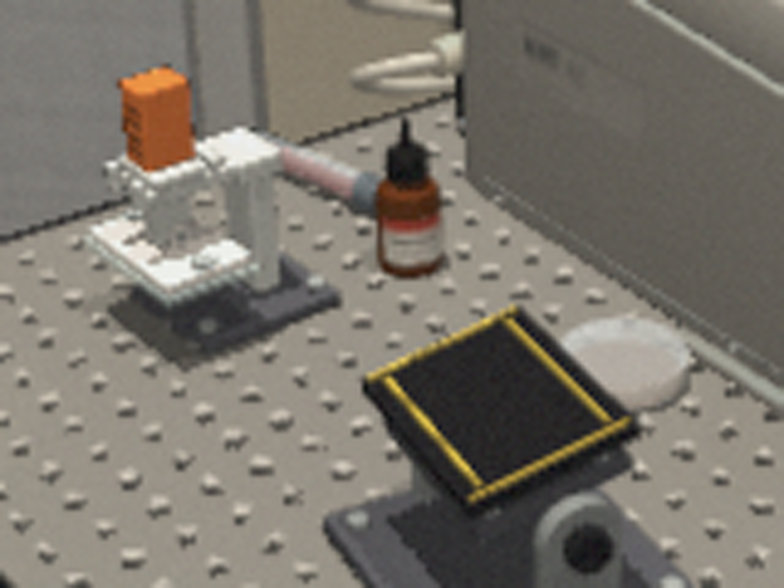

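View pics/tc.png

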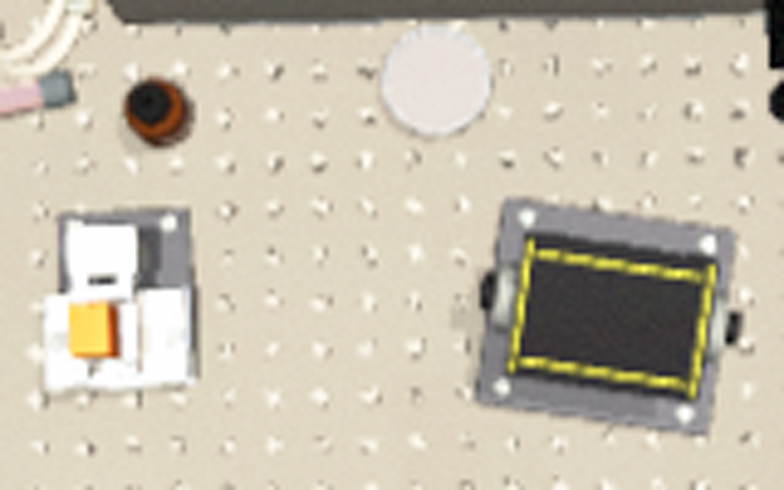

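```bash
cat >> h.py <<'E'
from scipy.optimize import least_squares
from scipy.spatial.transform import Rotation as Ro
def fitplane(obs,hx,hy,p0,free=True):
    # obs: [(c, 4 corners uv in order (-,-),(-,+),(+,+),(+,-))]; params x,y,z,yaw,slope,scale
    K=np.array([[-1,-1,0],[-1,1,0],[1,1,0],[1,-1,0]])*[hx,hy,0]
    def f(p):
        R=Ro.from_euler('ZY',[p[3],-p[4]]).as_matrix()
        P=(K*(p[5] if free else 1))@R.T+p[:3]
        return np.concatenate([(proj(c,P)-np.array(uv)).ravel() for c,uv in obs])
    r=least_squares(f,p0); return r.x,np.sqrt((r.fun**2).mean()),r.fun
E
python3 - <<'E'
from h import *
cs=optics.calibration('scene');ct=optics.calibration('top')
s=lambda a:np.array(a)/4.9+[215,135]-.4; t=lambda a:np.array(a)/4.9+[225,150]-.4
# order (-x,-y),(-x,+y),(+x,+y),(+x,-y)
so=s([(470,502),(363,381),(518,306),(637,423)]); to=t([(695,398),(510,373),(529,237),(716,267)])
x,e,f=fitplane([(cs,so),(ct,to)],.031,.044,[.46,0,.085,0,-.2,1.05]);print(x.round(4),e,f.round(1))
# head top-face corners: scene (crop) near-left(120,82), far(155?,68),(190,78),(160,92); top face centre
print(tri([(cs,s((155,81))),(ct,t((92,328)))]))
print('hanger foot yaw');a,b=[onz(ct,t(q),.006)for q in[(60,213),(188,208)]];print(a,b)
a,b=[onz(ct,t(q),.006)for q in[(188,208),(197,375)]];print(a,b,np.arctan2(*(a-b)[[1,0]]))
print('bottle',onz(ct,t((152,100)),.078),'dish',onz(ct,t((436,80)),.015))
E
```

```text
[ 0.5324  0.0029  0.0873 -0.1617  0.2061  1.0741] 0.4694027891407156 [ 0.6  0.4  0.5 -0.7 -0.7  0.1 -0.8  0.2  0.5  0.1 -0.4 -0.6 -0.3  0.1
  0.5 -0.2]
(array([0.52842548, 0.25275853, 0.1274173 ]), [np.float64(1.8714821415902314e-07), np.float64(1.871482142042568e-07)])
hanger foot yaw
[0.5972344  0.29030793 0.006     ] [0.59900776 0.22235662 0.006     ]
[0.59900776 0.22235662 0.006     ] [0.51046324 0.21771969 0.006     ] 0.052320574329438915
bottle [0.64556046 0.23123712 0.078     ] dish [0.66431643 0.08994373 0.015     ]
```

The rows are not in the units I measure in: shifts go in shares of 0.5 m and turns go in shares of 90 degrees. I convert before sending: 0.246 m / 0.5 = 0.492, 0.05 m / 0.5 = 0.1.

Request:
apply_moves(
  motion=[
    [[1,-0.028,0.07,0.02,0],[1,-0.056,0.14,0.04,0],[1,-0.084,0.21,0.06,0],[1,-0.112,0.28,0.08,0],[1,-0.14,0.35,0.1,0],[1,-0.166,0.418,0.1,0],[1,-0.09,0.452,0.1,0],[1,-0.02,0.492,0.1,0]],
  ],
)

```text
time: 0.92
tcp_pos: [0.2375, -0.3807, 0.3009]
ee_rot: [[0.931, 0.364, 0.0], [0.364, -0.931, -0.002], [-0.0, 0.002, -1.0]]
ft_force: [1.4, -0.8, 0.1]
grip_width: 0.0856
finger_force: 0.0
```

To row units: 0.252 m / 0.5 = 0.504, 0.214 m / 0.5 = 0.428, -0.38 rad / 1.5708 = -0.2419.

Request:
apply_moves(
  motion=[
    [[1,0.068,0.046,0,-0.0318],[1,0.13,0.098,0,-0.0637],[1,0.186,0.156,0,-0.0955],[1,0.238,0.218,0,-0.1273],[1,0.284,0.284,0,-0.1592],[1,0.324,0.354,0,-0.191],[1,0.358,0.428,0,-0.2228],[1,0.384,0.504,0,-0.2419]],
  ],
)

```text
time: 1.58
tcp_pos: [0.4321, -0.1275, 0.3001]
ee_rot: [[1.0, -0.005, 0.001], [-0.005, -1.0, -0.0], [0.001, 0.0, -1.0]]
ft_force: [1.3, -0.5, 0.3]
grip_width: 0.0851
finger_force: 0.0
```

To row units: 0.13 m / 0.5 = 0.26, -0.02 m / 0.5 = -0.04.

Request:
apply_moves(
  motion=[
    [[1,0.01,0.08,0,0],[1,0.02,0.16,0,0],[1,0.04,0.24,-0.04,0],[1,0.04,0.26,-0.1,0],[1,0.04,0.26,-0.1,0]],
  ],
)

```text
time: 2.0
tcp_pos: [0.4493, 0.0046, 0.2463]
ee_rot: [[1.0, 0.004, -0.005], [0.004, -1.0, 0.001], [-0.005, -0.001, -1.0]]
ft_force: [-2.0, -0.4, 0.3]
grip_width: 0.0853
finger_force: 0.0
```

Run:
```python
from h import *
im,c=snap('wrist','w1')
np.save('w1c.npy',c,allow_pickle=True)
print(proj(c,[.5324,.003,.0873]),monitor.sense()['joints'])
```

```text
[[323.4134424   94.64822516]] [ 0.11898818  0.2558614  -0.28772432  1.99402077  0.09004683  0.90806857
 -1.78457221]
```

View pics/w1.png

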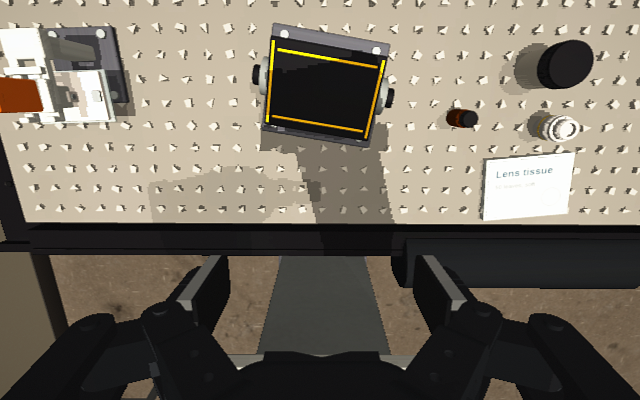

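To row units: 0.12 m / 0.5 = 0.24, 0.08 m / 0.5 = 0.16, 0.03 rad / 1.5708 = 0.0191.

Request:
apply_moves(
  motion=[
    [[1,0,0.08,0,0.0064],[1,0,0.16,0,0.0127],[1,0,0.24,0,0.0191],[1,0,0.24,0,0.0191],[1,0,0.24,0,0.0191]],
  ],
)

```text
time: 2.47
tcp_pos: [0.4514, 0.1218, 0.251]
ee_rot: [[1.0, 0.031, 0.001], [0.031, -1.0, 0.001], [0.001, -0.0, -1.0]]
ft_force: [-0.8, -0.3, -0.0]
grip_width: 0.0857
finger_force: 0.0
```

Run:
```python
from h import *
im,c=snap('wrist','w2'); np.save('w2c.npy',c,allow_pickle=True)
print(proj(c,[[.5324,.003,.0873],[.528,.253,.127]]))
```

```text
[[459.46336402 103.10442662]
 [149.70950785  97.95853391]]
```

To row units: 0.125 m / 0.5 = 0.25, 0.12 m / 0.5 = 0.24, 0.02 rad / 1.5708 = 0.0127.

Request:
apply_moves(
  motion=[
    [[1,0,0.08,0,0.0064],[1,0,0.16,0,0.0127],[1,0,0.24,0,0.0127],[1,0,0.25,0,0.0127],[1,0,0.25,0,0.0127]],
  ],
)

```text
time: 2.93
tcp_pos: [0.4514, 0.2464, 0.2503]
ee_rot: [[0.999, 0.049, 0.0], [0.049, -0.999, 0.001], [0.0, -0.001, -1.0]]
ft_force: [0.2, 0.1, 0.3]
grip_width: 0.0853
finger_force: 0.0
```

Run:
```python
from h import *
im,c=snap('wrist','w3'); np.save('w3c.npy',c,allow_pickle=True)
print(proj(c,[.528,.253,.127]))
w2=cv2.imread('pics/w2.png'); a=im[:280,150:550,::-1]; b=w2[:280,100:500]
cv2.imwrite('pics/w23.png',cv2.resize(np.hstack([a,w2[:280,:400]]),None,fx=1,fy=1))
def lines(n,box):
    im=cv2.imread(f'pics/{n}.png'); m=cv2.inRange(cv2.cvtColor(im,cv2.COLOR_BGR2HSV),(15,120,90),(38,255,255))
    x0,x1,y0,y1=box; k=np.zeros_like(m);k[y0:y1,x0:x1]=m[y0:y1,x0:x1]
    v,u=np.nonzero(k); r=cv2.boxPoints(cv2.minAreaRect(np.c_[u,v].astype(np.float32)))
    L=[]
    P=np.c_[u,v].astype(float)
    for i in range(4):
        A,B=r[i].astype(float),r[(i+1)%4].astype(float)
        for it in range(4):
            d=(B-A)/np.linalg.norm(B-A);nn=np.array([-d[1],d[0]]);s=(P-A)@d;w=(P-A)@nn
            sel=(abs(w)<(4 if it<2 else 2.5))&(s>.15*np.linalg.norm(B-A))&(s<.85*np.linalg.norm(B-A))
            vx,vy,x,y=cv2.fitLine(P[sel].astype(np.float32),cv2.DIST_HUBER,0,.01,.01).ravel().astype(float)
            D=np.array([vx,vy]);D*=np.sign(D@d);l=np.linalg.norm(B-A);A=np.array([x,y])+D*(D@(A-[x,y]));B=A+D*l
        L.append(np.cross([*A,1],[*B,1]))
    C=[np.cross(L[i-1],L[i]) for i in range(4)]; return np.array([q[:2]/q[2] for q in C])
cs=optics.calibration('scene');ct=optics.calibration('top')
c1,c2=[np.load(f'w{i}c.npy',allow_pickle=True).item() for i in(1,2)]
def order(c,C): # match to predicted
    R=Ro.from_euler('ZY',[-.16,-.2]).as_matrix();K=np.array([[-1,-1,0],[-1,1,0],[1,1,0],[1,-1,0]])*[.032,.045,0]@R.T+[.5324,.003,.087]
    p=proj(c,K); return [C[np.argmin(np.linalg.norm(C-q,axis=1))] for q in p]
pb=proj(c2,[.5324,.003,.0873])[0].astype(int)
o=[]
for n,c,box in [('w1',c1,(255,400,30,145)),('w2',c2,(pb[0]-80,pb[0]+80,max(0,pb[1]-75),pb[1]+60)),('scene0',cs,(280,350,190,242)),('top0',ct,(325,375,195,235))]:
    C=lines(n,box); o.append((c,order(c,C))); print(n,np.round(o[-1][1],1).tolist())
for s in ([0,1],[2,3],[0,1,2,3]):
    x,e,f=fitplane([o[i] for i in s],.031,.044,[.5324,.003,.087,-.16,.2,1.05]);print(s,x.round(4),e.round(2))
```

```text
[[317.1682686  103.06498153]]Traceback (most recent call last):
  File "<stdin>", line 29, in <module>
  File "<stdin>", line 17, in lines
cv2.error: OpenCV(4.12.0) /io/opencv/modules/imgproc/src/linefit.cpp:50: error: (-215:Assertion failed) count > 0 in function 'fitLine2D_wods'
```

View pics/w23.png

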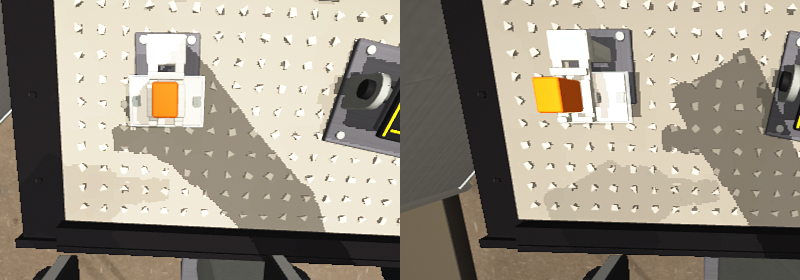

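```bash
cat >> h.py <<'E'
def outline(im,c,p,sc=1.05,tol=5):   # im BGR; refined centre-line corners of the yellow outline
    R=Ro.from_euler('ZY',[p[3],-p[4]]).as_matrix()
    K=np.array([[-1,-1,0],[-1,1,0],[1,1,0],[1,-1,0]])*[.031*sc,.044*sc,0]@R.T+p[:3]
    r=proj(c,K); m=cv2.inRange(cv2.cvtColor(im,cv2.COLOR_BGR2HSV),(15,110,80),(40,255,255))
    v,u=np.nonzero(m); P=np.c_[u,v].astype(float); L=[]
    for i in range(4):
        A,B=r[i],r[(i+1)%4]
        for t in (tol,tol*.7,3):
            d=(B-A);l=np.linalg.norm(d);d/=l;s=(P-A)@d;w=(P-A)@[-d[1],d[0]]
            sel=(abs(w)<t)&(s>.12*l)&(s<.88*l)
            vx,vy,x,y=cv2.fitLine(P[sel].astype(np.float32),cv2.DIST_HUBER,0,.01,.01).ravel().astype(float)
            D=np.array([vx,vy])*np.sign(vx*d[0]+vy*d[1]);o=np.array([x,y]);A=o+D*(D@(A-o));B=A+D*l
        L.append(np.cross([*A,1],[*B,1]))
    C=[np.cross(L[i-1],L[i]) for i in range(4)]; return np.array([q[:2]/q[2] for q in C])
E
python3 - <<'E'
from h import *
cs=optics.calibration('scene');ct=optics.calibration('top')
c1,c2,c3=[np.load(f'w{i}c.npy',allow_pickle=True).item() for i in(1,2,3)]
p=[.5324,.003,.0873,-.16,.206]
o=[]
for n,c,t in [('w1',c1,8),('w2',c2,8),('scene0',cs,4),('top0',ct,4)]:
    try: C=outline(cv2.imread(f'pics/{n}.png'),c,p,tol=t)
    except Exception as e: print(n,'fail');continue
    o.append((c,C)); print(n,C.round(1).tolist())
for s in ([0,1],[2,3],[0],[0,1,2,3]):
    try:
        x,e,f=fitplane([o[i] for i in s],.031,.044,[.5324,.003,.087,-.16,.2,1.05]);print(s,x.round(4),e.round(2))
    except Exception as e: print(s,e)
for n in ('w2','w3'):
    im=cv2.imread(f'pics/{n}.png');h=cv2.cvtColor(im,cv2.COLOR_BGR2HSV)
    m=cv2.inRange(h,(5,150,60),(22,255,255));m[150:]=0
    mb=cv2.inRange(h,(5,150,200),(24,255,255));mb[150:]=0
    for k in (m,mb):
        nn,lab,st,ce=cv2.connectedComponentsWithStats(k);i=1+st[1:,4].argmax();v,u=np.nonzero(lab==i)
        print(n,st[i].tolist(),ce[i].round(1),cv2.minAreaRect(np.c_[u,v].astype(np.float32)),cv2.approxPolyN(cv2.convexHull(np.c_[u,v].astype(np.int32)),4).reshape(-1,2).tolist())
E
```

```text
w1 [[366.3, 131.7], [267.1, 114.7], [272.2, 48.2], [381.5, 67.8]]
w2 [[493.3, 140.1], [399.0, 121.0], [418.8, 56.8], [521.8, 79.0]]
scene0 [[313.4, 234.9], [292.4, 210.6], [316.9, 198.9], [340.1, 222.1]]
top0 [[365.9, 228.4], [329.1, 222.9], [332.5, 201.0], [369.2, 206.4]]
[0, 1] [ 0.5334  0.0044  0.0853 -0.1449  0.4717  0.9911] 2.69
[2, 3] [ 0.5325  0.0039  0.0868 -0.1428  0.1683  0.9564] 1.15
[0] [ 0.5302  0.0043  0.19   -0.1607  0.5664  0.6399] 1.53
[0, 1, 2, 3] [ 0.5335  0.0045  0.0863 -0.1512  0.3616  0.9753] 2.32
w2 [132, 77, 51, 36, 871] [165.5  95. ] ((157.0, 94.5), (35.0, 50.0), 90.0) [[138, 112], [131, 77], [178, 77], [183, 112]]
w2 [132, 77, 31, 36, 837] [146.6  94.1] ((147.35000610351562, 94.45000457763672), (38.6080322265625, 26.30437469482422), 81.8698959350586) [[138, 112], [131, 77], [158, 77], [163, 112]]
w3 [302, 82, 26, 36, 926] [314.5  99.4] ((314.5, 99.5), (35.0, 25.0), 90.0) [[327, 117], [302, 117], [302, 82], [327, 82]]
w3 [302, 82, 26, 36, 914] [314.6  99.2] ((314.5, 99.5), (35.0, 25.0), 90.0) [[327, 118], [302, 116], [302, 82], [327, 82]]
```

```bash
cat >> h.py <<'E'
def fitoutline(views,p0,gate=.006):  # views [(bgr,c)], params x,y,z,yaw,slope,w
    D=[]
    for im,c in views:
        m=cv2.inRange(cv2.cvtColor(im,cv2.COLOR_BGR2HSV),(15,100,70),(40,255,255))
        v,u=np.nonzero(m);E=c['extrinsics']
        d=np.c_[(u-c['cx'])/c['fx'],-(v-c['cy'])/c['fy'],-np.ones(len(u))]@E[:3,:3].T
        D.append((E[:3,3],d))
    def dist(p,o,d):
        R=Ro.from_euler('ZY',[p[3],-p[4]]).as_matrix();n=R[:,2]
        X=(o+d*(((np.array(p[:3])-o)@n)/(d@n))[:,None]-p[:3])@R
        ax=abs(abs(X[:,0])-.031-p[5]/2);ay=abs(abs(X[:,1])-.044-p[5]/2)
        inx=abs(X[:,0])<.033;iny=abs(X[:,1])<.046
        qx=np.where(iny,abs(X[:,0])-.031-p[5]/2,1);qy=np.where(inx,abs(X[:,1])-.044-p[5]/2,1)
        return np.where(abs(qx)<abs(qy),qx,qy)
    p=np.array(p0,float)
    for g in (2*gate,gate,gate,gate):
        S=[(o,d[abs(dist(p,o,d))<g]) for o,d in D]
        f=lambda q:np.concatenate([dist(q,o,d)/np.sqrt(len(d)) for o,d in S])*1e3
        r=least_squares(lambda q:np.clip(f(q),-1e3*g,1e3*g),p,x_scale=[.01,.01,.01,.1,.1,.003]);p=r.x
    return p,[ (len(d),round(1e3*np.sqrt((dist(p,o,d)**2).mean()),2)) for o,d in S]
E
python3 - <<'E'
from h import *
cs=optics.calibration('scene');ct=optics.calibration('top')
c1,c2,c3=[np.load(f'w{i}c.npy',allow_pickle=True).item() for i in(1,2,3)]
V=[(cv2.imread(f'pics/{n}.png'),c) for n,c in [('w1',c1),('w2',c2),('scene0',cs),('top0',ct)]]
p0=[.5324,.003,.0873,-.16,.206,.003]
for s in ([0,1],[2,3],[0,3],[0,2],[1,2],[0,1,2,3]):
    p,e=fitoutline([V[i] for i in s],p0);print(s,p.round(4),e)
for q3 in [(c2,[(138,112),(131,77),(158,77),(163,112)]),(c3,[(302,117),(302,82),(327,82),(327,117)])]: pass
a=[(138,112),(131,77),(158,77),(163,112)];b=[(302,117),(302,82),(328,82),(328,117)]
X=[tri([(c2,i),(c3,j)])for i,j in zip(a,b)]
for x in X: print(x[0].round(4),np.round(x[1],4))
print(np.mean([x[0] for x in X],0), [onz(c3,j,.127).round(4) for j in b])
E
```

```text
[0, 1] [ 0.5329  0.0038  0.086  -0.1585  0.2101  0.0025] [(1054, np.float64(2.96)), (1126, np.float64(2.97))]
[2, 3] [ 0.5326  0.0038  0.087  -0.1598  0.1982  0.0016] [(256, np.float64(3.04)), (227, np.float64(3.12))]
[0, 3] [ 0.5323  0.0045  0.0922 -0.1565  0.3913 -0.0018] [(1242, np.float64(2.21)), (271, np.float64(2.49))]
[0, 2] [ 0.5324  0.0031  0.0873 -0.16    0.2059  0.003 ] [(972, np.float64(2.89)), (245, np.float64(3.32))]
[1, 2] [ 0.5324  0.0033  0.0873 -0.1599  0.2055  0.0029] [(1054, np.float64(3.05)), (244, np.float64(3.28))]
[0, 1, 2, 3] [ 0.5325  0.0032  0.0872 -0.1599  0.206   0.0029] [(976, np.float64(2.87)), (1061, np.float64(3.12)), (244, np.float64(3.29)), (208, np.float64(3.26))]
[0.5173 0.2642 0.1253] [0.0001 0.0001]
[0.5423 0.2649 0.1272] [0. 0.]
[0.5432 0.2457 0.1257] [0.0001 0.0001]
[0.5182 0.2443 0.1267] [0.0001 0.0001]
[0.53026125 0.25475119 0.126214  ] [array([0.5173, 0.2641, 0.127 ]), array([0.5423, 0.2649, 0.127 ]), array([0.5432, 0.2457, 0.127 ]), array([0.5183, 0.2443, 0.127 ])]
```

To row units: -0.139 m / 0.5 = -0.278, 0.079 m / 0.5 = 0.158.

Request:
apply_moves(
  motion=[
    [[1,0.06,0.006,0,0],[1,0.12,0.012,0,0],[1,0.158,0.016,-0.06,0],[1,0.158,0.016,-0.13,0],[1,0.158,0.016,-0.2,0],[1,0.158,0.016,-0.25,0],[1,0.158,0.016,-0.278,0],[1,0.158,0.016,-0.278,0]],
  ],
)

```text
time: 3.65
tcp_pos: [0.5294, 0.2489, 0.108]
ee_rot: [[0.999, 0.044, -0.005], [0.044, -0.999, -0.005], [-0.005, 0.004, -1.0]]
ft_force: [-0.3, -0.3, -0.2]
grip_width: 0.0853
finger_force: 0.0
```

Request:
apply_moves(
  motion=[
    [[0.5,0,0,0,0],[0.2,0,0,0,0],[0.1,0,0,0,0],[0,0,0,0,0],[0,0,0,0,0],[0,0,0,0,0],[0,0,0,0,0],[0,0,0,0,0]],
  ],
  squeeze=40,
)

```text
time: 4.32
tcp_pos: [0.5304, 0.2538, 0.1119]
ee_rot: [[0.999, 0.048, 0.001], [0.048, -0.999, 0.0], [0.001, -0.0, -1.0]]
ft_force: [-0.3, -0.6, 7.2]
grip_width: 0.0194
finger_force: 42.4
```

To row units: 0.015 m / 0.5 = 0.03, 0.01 m / 0.5 = 0.02.

Request:
apply_moves(
  motion=[
    [[0,0,0,0.01,0],[0,0,0,0.02,0],[0,0,0,0.03,0],[0,0,0,0.03,0],[0,0,0,0.03,0]],
  ],
)

```text
time: 4.73
tcp_pos: [0.5302, 0.2537, 0.1264]
ee_rot: [[0.999, 0.048, 0.001], [0.048, -0.999, 0.0], [0.001, -0.0, -1.0]]
ft_force: [0.7, 1.5, -1.0]
grip_width: 0.0192
finger_force: 41.4
```

Run:
```python
from h import *
s=monitor.sense();print({k:np.round(s[k],3).tolist() for k in('ft_force','wrist_torque','tcp_pos','finger_force')})
im,c=snap('wrist','w4')
cv2.imwrite('pics/w4c.png',cv2.resize(im[50:350,120:520,::-1],None,fx=1.5,fy=1.5))
```

```text
{'ft_force': [0.713, 1.511, -1.011], 'wrist_torque': [0.172, -0.053, -0.04], 'tcp_pos': [0.53, 0.254, 0.126], 'finger_force': 41.443}
```

View pics/w4c.png

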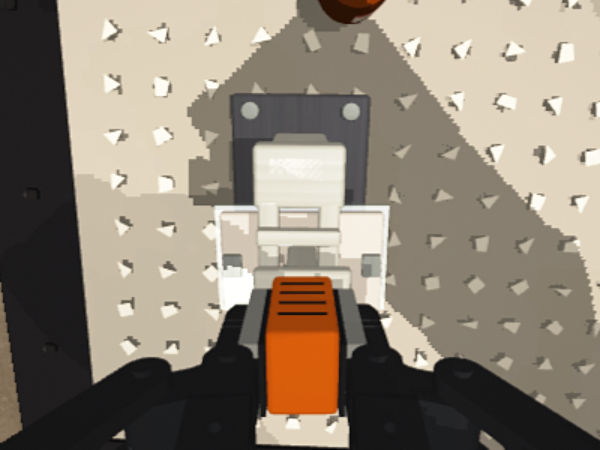

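To row units: 0.1 m / 0.5 = 0.2, 0.09 m / 0.5 = 0.18.

Request:
apply_moves(
  motion=[
    [[0,-0.04,-0.002,0,0],[0,-0.09,-0.004,0,0],[0,-0.14,-0.006,0,0],[0,-0.15,-0.008,0.02,0],[0,-0.15,-0.008,0.1,0],[0,-0.14,-0.04,0.18,0],[0,-0.14,-0.04,0.2,0]],
  ],
)

```text
time: 5.37
tcp_pos: [0.4622, 0.2326, 0.2308]
ee_rot: [[0.999, 0.047, 0.005], [0.047, -0.999, 0.001], [0.005, -0.001, -1.0]]
ft_force: [1.6, -0.0, -1.4]
grip_width: 0.0197
finger_force: 41.4
```

```bash
cat >> h.py <<'E'
def inner(im,c,ctr):
    m=cv2.inRange(cv2.cvtColor(im,cv2.COLOR_BGR2HSV),(12,90,60),(42,255,255))
    u,v=proj(c,ctr)[0].astype(int); out=[]
    # radial scan from the centre to the first yellow pixel -> inner edge, then 4 line fits
    P=[]
    for a in np.linspace(0,2*np.pi,400,endpoint=False):
        for r in np.arange(3,110,.25):
            x,y=u+r*np.cos(a),v+r*np.sin(a);i,j=int(round(y)),int(round(x))
            if not(0<=i<m.shape[0] and 0<=j<m.shape[1]): break
            if m[i,j]: P.append((x,y));break
    return np.array(P)
def fitinner(views,p0):
    D=[]
    for im,c in views:
        P=inner(im,c,p0[:3]);E=c['extrinsics']
        d=np.c_[(P[:,0]-c['cx'])/c['fx'],-(P[:,1]-c['cy'])/c['fy'],-np.ones(len(P))]@E[:3,:3].T
        D.append((E[:3,3],d))
    def dist(p,o,d):
        R=Ro.from_euler('ZY',[p[3],-p[4]]).as_matrix();n=R[:,2]
        X=(o+d*(((np.array(p[:3])-o)@n)/(d@n))[:,None]-p[:3])@R
        return np.maximum(abs(X[:,0])-.031-p[5],abs(X[:,1])-.044-p[5])
    f=lambda q:np.concatenate([dist(q,*z) for z in D])*1e3
    r=least_squares(f,p0,loss='soft_l1',f_scale=.7,x_scale=[.01,.01,.01,.1,.1,.003])
    return r.x,[round(1e3*np.median(abs(dist(r.x,*z))),2) for z in D]
E
python3 - <<'E'
from h import *
cs=optics.calibration('scene');ct=optics.calibration('top')
c1,c2=[np.load(f'w{i}c.npy',allow_pickle=True).item() for i in(1,2)]
V=[(cv2.imread(f'pics/{n}.png'),c) for n,c in [('w1',c1),('w2',c2),('scene0',cs),('top0',ct)]]
for s in ([0,1],[0],[1],[2,3],[0,2],[1,2],[0,1,2,3]):
    p,e=fitinner([V[i] for i in s],[.5324,.003,.0873,-.16,.206,0]);print(s,p.round(4),e)
E
```

```text
[0, 1] [ 0.5332  0.0045  0.0877 -0.15    0.6183 -0.0011] [np.float64(0.42), np.float64(0.86)]
[0] [ 0.5317  0.0042  0.1654 -0.1581  0.1918 -0.0125] [np.float64(0.15)]
[1] [ 0.5321  0.0368  0.1654 -0.1603  0.2004 -0.0125] [np.float64(0.14)]
[2, 3] [ 0.532   0.0031  0.0878 -0.1103  0.2228 -0.0053] [np.float64(1.41), np.float64(2.12)]
[0, 2] [ 0.5341  0.005   0.086  -0.1068  0.1579 -0.0042] [np.float64(2.05), np.float64(1.37)]
[1, 2] [ 0.5341  0.0048  0.0862 -0.1002  0.1354 -0.0039] [np.float64(2.11), np.float64(1.25)]
[0, 1, 2, 3] [ 0.5336  0.0033  0.0877 -0.1507  0.2953 -0.0046] [np.float64(0.73), np.float64(1.06), np.float64(1.89), np.float64(2.61)]
```

```bash
sed -i 's/abs(X\[:,0\])-.031-p\[5\],abs(X\[:,1\])-.044-p\[5\]/abs(X[:,0])-p[5],abs(X[:,1])-p[6]/; s/x_scale=\[.01,.01,.01,.1,.1,.003\])\n    return r.x,\[round/&/' h.py
python3 - <<'E'
s=open('h.py').read();i=s.index('def fitinner');s=s[:i]+s[i:].replace('.1,.1,.003]','.1,.1,.01,.01]');open('h.py','w').write(s)
E
python3 - <<'E'
from h import *
cs=optics.calibration('scene');ct=optics.calibration('top')
c1,c2=[np.load(f'w{i}c.npy',allow_pickle=True).item() for i in(1,2)]
V=[(cv2.imread(f'pics/{n}.png'),c) for n,c in [('w1',c1),('w2',c2),('scene0',cs),('top0',ct)]]
for s in ([0,1],[2,3],[0,2],[1,2],[0,1,2,3]):
    p,e=fitinner([V[i] for i in s],[.5324,.003,.0873,-.16,.206,.03,.043]);print(s,p.round(4),e)
im=V[0][0];P=inner(im,c1,[.5324,.003,.0873])
for x,y in P: cv2.circle(im,(int(x),int(y)),0,(255,0,255),-1)
a=cv2.resize(im[25:155,245:405],None,fx=4,fy=4,interpolation=cv2.INTER_NEAREST);cv2.imwrite('pics/in.png',a)
E
```

```text
[0, 1] [ 0.5343  0.0042  0.0865 -0.1589  0.1988  0.0256  0.0435] [np.float64(0.2), np.float64(0.21)]
[2, 3] [ 0.5324  0.004   0.0871 -0.1632  0.2219  0.0244  0.0421] [np.float64(0.52), np.float64(0.63)]
[0, 2] [ 0.5341  0.0047  0.086  -0.1602  0.1679  0.0254  0.0429] [np.float64(0.42), np.float64(0.77)]
[1, 2] [ 0.534   0.0045  0.0863 -0.1649  0.1797  0.0253  0.0428] [np.float64(0.49), np.float64(0.77)]
[0, 1, 2, 3] [ 0.5338  0.0043  0.0865 -0.1622  0.1829  0.0252  0.043 ] [np.float64(0.58), np.float64(0.53), np.float64(0.77), np.float64(1.0)]
```

View pics/in.png

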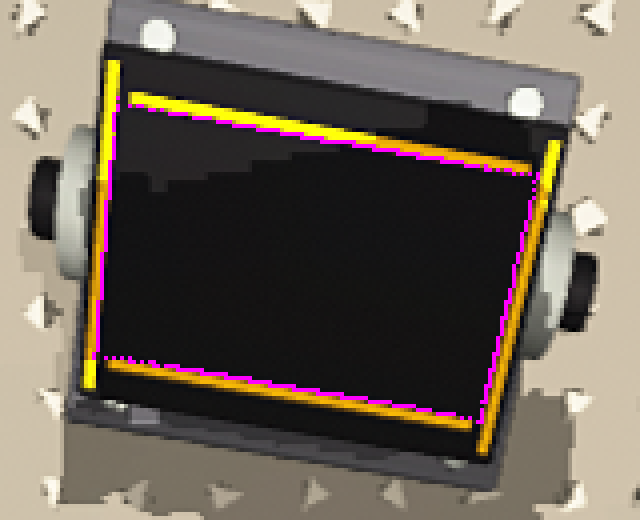

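To row units: -0.228 m / 0.5 = -0.456, 0.071 m / 0.5 = 0.142, -0.208 rad / 1.5708 = -0.1324.

Request:
apply_moves(
  motion=[
    [[0,0.02,-0.074,0,-0.0191],[0,0.04,-0.148,0,-0.0509],[0,0.06,-0.222,0,-0.0828],[0,0.09,-0.296,0,-0.1082],[0,0.116,-0.37,0,-0.1324],[0,0.142,-0.43,0,-0.1324],[0,0.142,-0.456,-0.04,-0.1324],[0,0.142,-0.456,-0.08,-0.1324]],
  ],
  squeeze=30,
)

```text
time: 6.03
tcp_pos: [0.5323, 0.0005, 0.1862]
ee_rot: [[0.986, -0.166, 0.002], [-0.166, -0.986, -0.002], [0.003, 0.002, -1.0]]
ft_force: [0.5, 0.3, -1.9]
grip_width: 0.0193
finger_force: 41.4
```

Request:
apply_moves(
  motion=[
    [[0,0,0,0,0],[0,0,0,0,0],[0,0,0,0,0]],
  ],
)

```text
time: 6.28
tcp_pos: [0.5314, 0.0064, 0.1868]
ee_rot: [[0.987, -0.158, 0.001], [-0.158, -0.987, 0.0], [0.0, -0.001, -1.0]]
ft_force: [0.4, 0.0, -0.8]
grip_width: 0.0195
finger_force: 41.2
```

Run:
```python
from h import *
s=monitor.sense();print({k:np.round(s[k],4).tolist() for k in('ft_force','wrist_torque','tcp_pos','finger_force','joints')})
R=s['ee_rot'];print('yaw',np.arctan2(R[1][0],R[0][0]))
im,c=snap('scene','s5');im2,c=snap('wrist','w5')
a=cv2.resize(im[130:255,235:395,::-1],(640,500),interpolation=cv2.INTER_CUBIC)
cv2.imwrite('pics/s5c.png',a)
```

```text
{'ft_force': [0.4175, 0.038, -0.7658], 'wrist_torque': [0.0191, 0.0603, -0.0295], 'tcp_pos': [0.5314, 0.0064, 0.1868], 'finger_force': 41.2297, 'joints': [0.0807, 0.4399, -0.2585, 1.8946, 0.1483, 0.8248, -1.9849]}
yaw -0.15902081063436438
```

To row units: -0.017 m / 0.5 = -0.034, -0.015 m / 0.5 = -0.03.

Request:
apply_moves(
  motion=[
    [[0,0.004,-0.004,-0.012,0],[0,0.004,-0.004,-0.024,0],[0,0.004,-0.004,-0.03,0],[0,0.004,-0.004,-0.034,0],[0,0.004,-0.004,-0.034,0],[0,0.004,-0.004,-0.034,0]],
  ],
  squeeze=20,
)

```text
time: 6.88
tcp_pos: [0.5329, 0.0037, 0.1688]
ee_rot: [[0.987, -0.159, -0.0], [-0.159, -0.987, 0.0], [-0.0, 0.0, -1.0]]
ft_force: [0.1, -0.1, -1.0]
grip_width: 0.0195
finger_force: 41.3
```

To row units: -0.004 m / 0.5 = -0.008, -0.003 m / 0.5 = -0.006.

Request:
apply_moves(
  motion=[
    [[0,0,0,-0.004,0],[0,0,0,-0.006,0],[0,0,0,-0.008,0],[0,0,0,-0.008,0]],
  ],
  squeeze=20,
)

```text
time: 7.22
tcp_pos: [0.533, 0.0037, 0.165]
ee_rot: [[0.987, -0.159, 0.0], [-0.159, -0.987, 0.0], [0.0, -0.0, -1.0]]
ft_force: [-1.4, 0.3, 1.2]
grip_width: 0.0196
finger_force: 41.8
```

Request:
apply_moves(
  motion=[
    [[0.18,0,0,0,0],[0.18,0,0,0,0],[0.18,0,0,0,0]],
  ],
  squeeze=20,
)

```text
time: 7.47
tcp_pos: [0.533, 0.0036, 0.1651]
ee_rot: [[0.987, -0.16, 0.0], [-0.16, -0.987, 0.0], [0.0, -0.0, -1.0]]
ft_force: [-1.4, 0.1, 1.2]
grip_width: 0.0197
finger_force: 41.8
```

To row units: -0.001 m / 0.5 = -0.002.

Request:
apply_moves(
  motion=[
    [[0.21,0,0,-0.002,0],[0.21,0,0,-0.002,0],[0.21,0,0,-0.002,0]],
  ],
)

```text
time: 7.72
tcp_pos: [0.5331, 0.0037, 0.1641]
ee_rot: [[0.987, -0.16, 0.0], [-0.16, -0.987, 0.0], [0.0, -0.0, -1.0]]
ft_force: [-1.1, 1.1, 3.4]
grip_width: 0.0195
finger_force: 42.0
```

To row units: -0.007 m / 0.5 = -0.014, -0.004 m / 0.5 = -0.008.

Request:
apply_moves(
  motion=[
    [[0,0,0,-0.004,0],[0,-0.002,0,-0.008,0],[0,-0.006,0.001,-0.01,0],[0,-0.01,0.002,-0.01,0],[0,-0.014,0.003,-0.012,0],[0,-0.014,0.003,-0.012,0]],
  ],
  squeeze=20,
)

```text
time: 8.22
tcp_pos: [0.528, 0.005, 0.159]
ee_rot: [[0.987, -0.16, 0.005], [-0.16, -0.987, 0.0], [0.005, -0.001, -1.0]]
ft_force: [1.5, -0.7, 9.7]
grip_width: 0.0199
finger_force: 42.9
```

Run:
```python
from h import *
s=monitor.sense();print({k:np.round(s[k],4).tolist() for k in('ft_force','wrist_torque','tcp_pos','finger_force')})
im,c=snap('scene','s6');im2,c2=snap('wrist','w6')
a=cv2.resize(im[150:250,255:375,::-1],(480,400),interpolation=cv2.INTER_CUBIC)
b=im2[30:330,160:460,::-1]; b=cv2.resize(b,(300,300)); b=cv2.copyMakeBorder(b,0,100,0,0,cv2.BORDER_CONSTANT)
cv2.imwrite('pics/sw6.png',np.hstack([a,b]))
```

```text
{'ft_force': [1.5145, -0.7087, 9.7259], 'wrist_torque': [-0.2807, -0.6726, -0.0065], 'tcp_pos': [0.528, 0.005, 0.159], 'finger_force': 42.8917}
```

View pics/sw6.png

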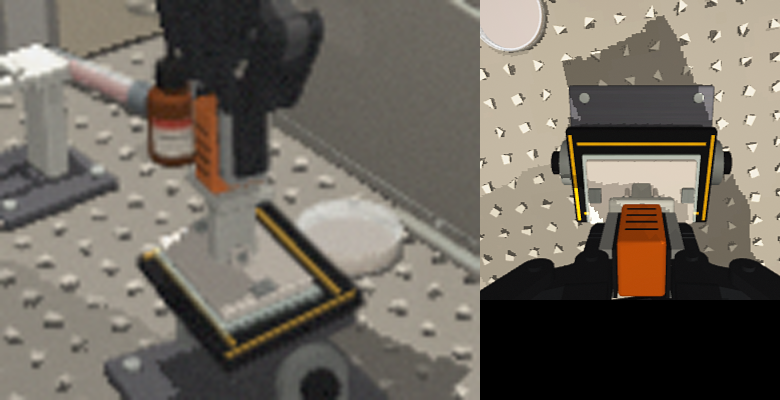

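Run:
```python
from h import *
c1=np.load('w1c.npy',allow_pickle=True).item();print(c1['extrinsics'].round(3))
for off in (0,.006,-.006):
    print(off,[onz(c1,q,z).round(4) for q,z in [((321,60),.0865+off),((318,123.5),.0865-off)]])
c6=optics.calibration('wrist')
im=cv2.imread('pics/w6.png')
# column profile through slide and outline
for v in range(55,140): 
    pass
sub=im[60:140:1,300];print([ (60+i,*map(int,p)) for i,p in enumerate(sub) if i%2==0])
```

```text
[[ 0.004  0.956  0.294  0.525]
 [-1.     0.005 -0.001  0.004]
 [-0.003 -0.294  0.956  0.37 ]
 [ 0.     0.     0.     1.   ]]
0 [array([0.5597, 0.0052, 0.0865]), array([0.5084, 0.0076, 0.0865])]
0.006 [array([0.559 , 0.0052, 0.0925]), array([0.508 , 0.0077, 0.0805])]
-0.006 [array([0.5604, 0.0052, 0.0805]), array([0.5087, 0.0075, 0.0925])]
[(60, 159, 180, 193), (62, 159, 181, 193), (64, 158, 181, 192), (66, 159, 181, 193), (68, 159, 181, 193), (70, 165, 188, 200), (72, 87, 101, 108), (74, 90, 104, 111), (76, 90, 104, 111), (78, 90, 104, 112), (80, 88, 101, 109), (82, 90, 104, 111), (84, 90, 104, 111), (86, 89, 103, 111), (88, 92, 105, 112), (90, 93, 105, 112), (92, 93, 106, 113), (94, 92, 104, 111), (96, 92, 106, 113), (98, 93, 105, 113), (100, 93, 105, 112), (102, 93, 105, 113), (104, 93, 106, 113), (106, 93, 105, 113), (108, 93, 105, 114), (110, 93, 105, 113), (112, 94, 106, 114), (114, 97, 110, 119), (116, 56, 56, 57), (118, 65, 63, 65), (120, 69, 66, 68), (122, 70, 67, 70), (124, 68, 67, 68), (126, 69, 66, 67), (128, 66, 67, 67), (130, 69, 66, 67), (132, 67, 65, 66), (134, 67, 65, 67), (136, 66, 64, 66), (138, 69, 65, 66)]
```

```bash
cat >> h.py <<'E'
F0=np.array([.5342,.0043,.0865]);YAW,SL=-.16,.2
RS=Ro.from_euler('ZY',[YAW,-SL]).as_matrix()
def loc(c,uv,h=0,F=F0):  # pixel -> stage-local mm on plane at height h above face
    o,d=ray(c,uv);n=RS[:,2];X=o+d*(((F+h*n-o)@n)/(d@n));return ((X-F)@RS*1e3).round(1)
E
python3 - <<'E'
from h import *
c1,c2=[np.load(f'w{i}c.npy',allow_pickle=True).item() for i in(1,2)]
E=[loc(c1,q)[:2] for q in [(273.2,39.5),(267.5,122.5),(384.2,59.5),(365.7,139)]];print('bar ends',E,np.mean(E,0))
print('plate edges +x',[loc(c1,q)[:2] for q in[(272,36.5),(386,56.5)]],'-x', [loc(c1,q)[:2] for q in[(263,122),(366,142)]])
c6=optics.calibration('wrist');im=cv2.imread('pics/w6.png')
for u in (330,360,370,375): print(u,[(v,int(im[v,u].mean()),int(im[v,u,2])-int(im[v,u,0])) for v in range(158,206,1)])
for v in (190,215,225): print(v,[(u,int(im[v,u].mean())) for u in range(325,352)],[(u,int(im[v,u].mean())) for u in range(455,480)])
E
```

```text
bar ends [array([33.5, 44.8]), array([-33.7,  44.1]), array([ 33.6, -45.7]), array([-33.5, -46. ])] [-0.025 -0.7  ]
plate edges +x [array([35.5, 46. ]), array([ 36. , -46.6])] -x [array([-33.9,  48.2]), array([-36.3, -46.9])]
330 [(158, 13, -1), (159, 12, 2), (160, 16, 1), (161, 15, 0), (162, 15, 1), (163, 17, 0), (164, 16, 0), (165, 17, 0), (166, 17, 0), (167, 16, -1), (168, 17, 1), (169, 17, 0), (170, 17, -2), (171, 10, -11), (172, 78, 117), (173, 129, 213), (174, 134, 222), (175, 82, 120), (176, 25, 15), (177, 14, -3), (178, 18, 0), (179, 17, 0), (180, 17, 1), (181, 16, 0), (182, 15, 0), (183, 22, 1), (184, 66, 3), (185, 148, 4), (186, 181, 8), (187, 183, 6), (188, 185, 6), (189, 144, 15), (190, 135, 24), (191, 171, 28), (192, 207, 32), (193, 208, 31), (194, 209, 32), (195, 208, 32), (196, 208, 32), (197, 208, 32), (198, 208, 32), (199, 208, 32), (200, 209, 32), (201, 208, 32), (202, 208, 32), (203, 208, 31), (204, 208, 31), (205, 208, 30)]
360 [(158, 11, -2), (159, 11, 0), (160, 16, 0), (161, 16, 1), (162, 18, 0), (163, 17, 0), (164, 15, -1), (165, 18, 0), (166, 17, 0), (167, 19,
[... 3236 characters left out ...]
, (474, 179), (475, 178), (476, 179), (477, 179), (478, 179), (479, 180)]
225 [(325, 105), (326, 106), (327, 106), (328, 106), (329, 105), (330, 102), (331, 120), (332, 136), (333, 109), (334, 128), (335, 144), (336, 142), (337, 129), (338, 141), (339, 173), (340, 170), (341, 168), (342, 165), (343, 159), (344, 180), (345, 211), (346, 209), (347, 210), (348, 211), (349, 211), (350, 210), (351, 208)] [(455, 157), (456, 92), (457, 84), (458, 66), (459, 150), (460, 229), (461, 238), (462, 235), (463, 217), (464, 176), (465, 179), (466, 178), (467, 179), (468, 179), (469, 178), (470, 179), (471, 179), (472, 178), (473, 179), (474, 179), (475, 178), (476, 179), (477, 179), (478, 179), (479, 178)]
```

Run:
```python
from h import *
c6=optics.calibration('wrist');im=cv2.imread('pics/w6.png')
for d in (0,.002,.004):
    F=F0-RS[:,2]*d
    print(d,'bar in',[loc(c6,(u,175.5),0,F)[:2] for u in (300,360)],'slide edge',[loc(c6,(u,184.3),h,F)[:2] for u in (300,360) for h in (0,.004,.008)])
for v in (195,205): print(v,[(u,int(im[v,u].mean()),int(im[v,u,2])-int(im[v,u,0])) for u in range(250,275)],[(u,int(im[v,u].mean()),int(im[v,u,2])-int(im[v,u,0])) for u in range(375,400)])
print([(v,int(im[v,300].mean())) for v in range(180,195)],[(v,int(im[v,360].mean())) for v in range(180,195)])
```

```text
0 bar in [array([28.1, 12.8]), array([ 28.1, -24.5])] slide edge [array([22., 13.]), array([23.9, 12.7]), array([25.8, 12.3]), array([ 22. , -24.9]), array([ 23.9, -24.3]), array([ 25.8, -23.8])]
0.002 bar in [array([27.2, 12.9]), array([ 27.2, -24.8])] slide edge [array([21.1, 13.1]), array([23. , 12.8]), array([24.8, 12.5]), array([ 21.1, -25.1]), array([ 23. , -24.6]), array([ 24.9, -24.1])]
0.004 bar in [array([26.3, 13.1]), array([ 26.3, -25.1])] slide edge [array([20.2, 13.3]), array([22., 13.]), array([23.9, 12.7]), array([ 20.2, -25.4]), array([ 22. , -24.9]), array([ 23.9, -24.3])]
195 [(250, 3, -9), (251, 84, 129), (252, 137, 228), (253, 134, 223), (254, 112, 181), (255, 15, 0), (256, 13, -4), (257, 17, 1), (258, 17, 1), (259, 16, 1), (260, 16, 2), (261, 9, 1), (262, 98, 1), (263, 179, 4), (264, 185, 6), (265, 179, 13), (266, 181, 29), (267, 201, 32), (268, 209, 31), (269, 208, 31), (270, 209, 30), (271, 208, 31), (272, 208, 31), (273, 209, 30), (274, 208, 31)] [(375, 200, 32), (376, 173, 23), (377, 166, 5), (378, 189, 4), (379, 155, 4), (380, 22, 2), (381, 13, 0), (382, 16
[... 679 characters left out ...]
), (377, 190, 4), (378, 163, 2), (379, 55, 1), (380, 12, 0), (381, 16, 1), (382, 16, 1), (383, 16, 1), (384, 16, -1), (385, 14, -8), (386, 49, 63), (387, 108, 173), (388, 135, 226), (389, 118, 194), (390, 54, 74), (391, 14, -8), (392, 63, 4), (393, 104, 10), (394, 103, 9), (395, 103, 9), (396, 103, 7), (397, 105, 7), (398, 105, 7), (399, 105, 7)]
[(180, 18), (181, 16), (182, 14), (183, 22), (184, 66), (185, 146), (186, 180), (187, 183), (188, 185), (189, 143), (190, 137), (191, 173), (192, 206), (193, 208), (194, 208)] [(180, 17), (181, 17), (182, 14), (183, 23), (184, 64), (185, 148), (186, 182), (187, 183), (188, 185), (189, 145), (190, 133), (191, 168), (192, 206), (193, 208), (194, 208)]
```

To row units: 0.01 m / 0.5 = 0.02, 0.009 m / 0.5 = 0.018.

Request:
apply_moves(
  motion=[
    [[0,0,0,0.008,0],[0,0,0,0.02,0],[0,0.01,-0.002,0.02,0],[0,0.01,-0.002,0.018,0],[0,0.01,-0.002,0.016,0],[0,0.01,-0.002,0.016,0]],
  ],
  squeeze=20,
)

```text
time: 8.82
tcp_pos: [0.5308, 0.004, 0.1654]
ee_rot: [[0.987, -0.16, -0.001], [-0.16, -0.987, -0.0], [-0.001, 0.0, -1.0]]
ft_force: [-0.3, -0.3, -0.6]
grip_width: 0.0193
finger_force: 41.7
```

```bash
cat > meas.py <<'E'
from h import *
def measure(tag,v=True):
    s=monitor.sense();c=optics.calibration('wrist');im=cv2.cvtColor(optics.read_camera('wrist'),cv2.COLOR_RGB2BGR);cv2.imwrite(f'pics/{tag}.png',im)
    print('tcp',np.round(s['tcp_pos'],4),'f',np.round(s['ft_force'],1),'tq',np.round(s['wrist_torque'],2),'fin',round(s['finger_force'],1),'w',round(s['grip_width'],4),'t',s['time'])
    g=im.astype(int).mean(2);yl=im[...,2].astype(int)-im[...,0]
    u0,v0=proj(c,F0+RS@[.029,0,0])[0].astype(int)
    out=[]
    for du in (-40,0,40):
        col=slice(max(v0-12,0),v0+45);u=u0+du
        y=yl[col,u];k=np.nonzero(y>80)[0]
        if not len(k): out.append(None);continue
        bi=col.start+k.max()+.6 if k.max()-k.min()<8 else col.start+k.min()+3.6
        q=int(bi)+2
        e=next((v for v in range(q,q+40) if g[v,u]>100),None)
        if e: e=e-1+(100-g[e-1,u])/(g[e,u]-g[e-1,u])
        out.append((u,round(bi,1),None if e is None else round(e,1),loc(c,(u,bi))[:2], None if e is None else loc(c,(u,e))[:2]))
    for o in out: print(o)
    return im,c,s
E
python3 -c "
from meas import *
measure('m7')"
```

```text
tcp [0.5308 0.004  0.1654] f [-0.3 -0.3 -0.6] tq [-0.11 -0.12  0.01] fin 41.7 w 0.0193 t 8.8167
(np.int64(279), np.float64(180.6), np.float64(185.2), array([25.8, 26.3]), array([22.4, 26.5]))
(np.int64(319), np.float64(180.6), np.float64(185.2), array([25.8,  0.4]), array([22.5,  0.4]))
(np.int64(359), np.float64(180.6), np.float64(185.2), array([ 25.8, -25.4]), array([ 22.5, -25.6]))
```

To row units: 0.002 m / 0.5 = 0.004, -0.001 m / 0.5 = -0.002.

Request:
apply_moves(
  motion=[
    [[0,0.004,0,0,0],[0,0.004,0,-0.002,0],[0,0.004,0,-0.002,0]],
  ],
  squeeze=20,
)

```text
time: 9.12
tcp_pos: [0.5329, 0.0041, 0.1648]
ee_rot: [[0.987, -0.16, -0.0], [-0.16, -0.987, -0.0], [-0.0, 0.0, -1.0]]
ft_force: [-1.5, 0.4, 2.1]
grip_width: 0.0194
finger_force: 41.8
```

```bash
python3 -c "
from meas import *
measure('m8')"
```

```text
tcp [0.5329 0.0041 0.1648] f [-1.5  0.4  2.1] tq [-0.08  0.23  0.  ] fin 41.8 w 0.0194 t 9.1167
(np.int64(280), np.float64(183.6), np.float64(185.3), array([26., 26.]), array([24.8, 26.1]))
(np.int64(320), np.float64(183.6), np.float64(185.3), array([26. ,  0.2]), array([24.8,  0.2]))
(np.int64(360), np.float64(183.6), np.float64(185.3), array([ 26. , -25.7]), array([ 24.8, -25.7]))
```

To row units: -0.014 m / 0.5 = -0.028, -0.01 m / 0.5 = -0.02.

Request:
apply_moves(
  motion=[
    [[0.27,0,0,0,0],[0.27,-0.01,0.002,-0.002,0],[0.27,-0.02,0.004,-0.004,0],[0.27,-0.028,0.005,-0.004,0],[0.1,-0.028,0.005,-0.004,0],[0,-0.028,0.005,-0.004,0],[0,-0.028,0.005,-0.004,0]],
  ],
  squeeze=20,
)

```text
time: 9.75
tcp_pos: [0.5188, 0.0066, 0.163]
ee_rot: [[0.987, -0.159, -0.0], [-0.159, -0.987, -0.0], [-0.0, 0.0, -1.0]]
ft_force: [-1.9, 0.8, 0.8]
grip_width: 0.0193
finger_force: 24.3
```

```bash
python3 -c "
from meas import *
measure('m9')
snap('scene','s9')"
```

```text
tcp [0.5188 0.0066 0.163 ] f [-1.9  0.8  0.8] tq [0.08 0.38 0.02] fin 24.3 w 0.0193 t 9.75
(np.int64(280), np.float64(161.6), np.float64(162.1), array([26.2, 25.5]), array([25.9, 25.5]))
(np.int64(320), np.float64(161.6), np.float64(162.0), array([26.2,  0.4]), array([25.9,  0.4]))
(np.int64(360), np.float64(161.6), np.float64(162.1), array([ 26.3, -24.7]), array([ 25.9, -24.7]))
```

To row units: -0.003 m / 0.5 = -0.006, -0.002 m / 0.5 = -0.004.

Request:
apply_moves(
  motion=[
    [[0,0.0004,0,-0.002,0],[0,0.0008,0,-0.004,0],[0,0.0012,0,-0.006,0],[0,0.0012,0,-0.006,0],[0,0.0012,0,-0.006,0]],
  ],
  squeeze=20,
)

```text
time: 10.27
tcp_pos: [0.5196, 0.0065, 0.1601]
ee_rot: [[0.987, -0.16, 0.0], [-0.16, -0.987, -0.0], [0.0, 0.0, -1.0]]
ft_force: [-2.7, 0.4, 5.3]
grip_width: 0.0194
finger_force: 24.9
```

Run:
```python
from meas import *
im,c,s=measure('m10')
b,cs=snap('scene','s10')
# compare head lean in scene: project model axis of head edges
a=cv2.resize(b[150:250,255:375,::-1],(480,400),interpolation=cv2.INTER_CUBIC)
u,v=proj(c,F0)[0].astype(int); w=cv2.resize(im[60:360,170:470],(320,320)); w=cv2.copyMakeBorder(w,0,80,0,0,cv2.BORDER_CONSTANT)
cv2.imwrite('pics/sw10.png',np.hstack([a,w]))
```

```text
tcp [0.5196 0.0065 0.1601] f [-2.7  0.4  5.3] tq [-0.02  0.71  0.06] fin 24.9 w 0.0194 t 10.2667
(np.int64(280), np.float64(161.6), np.float64(161.6), array([27.7, 25.1]), array([27.7, 25.1]))
(np.int64(320), np.float64(162.6), np.float64(157.6), array([27.1,  0.4]), array([30.3,  0.4]))
(np.int64(360), np.float64(161.6), np.float64(161.6), array([ 27.7, -24.2]), array([ 27.7, -24.2]))
```

View pics/sw10.png

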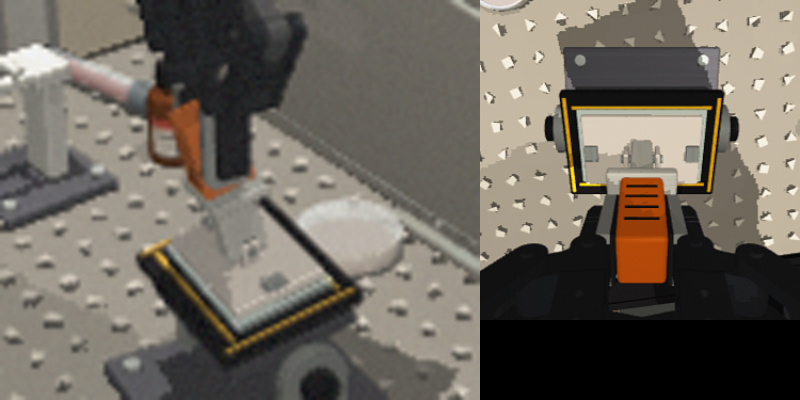

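Run:
```python
from meas import *
im=cv2.imread('pics/m10.png');c=optics.calibration('wrist')
F=F0-RS[:,2]*.0025
for u in (280,355):
    print(u,[(v,int(im[v,u].mean()),int(im[v,u,2])-int(im[v,u,0])) for v in range(154,176)])
    print([(v,loc(c,(u,v),0,F)[0],loc(c,(u,v),.004,F)[0]) for v in (156,158,160,162,164,166)])
for u in (265,372):
    print(u,[(v,int(im[v,u].mean()),int(im[v,u,2])-int(im[v,u,0])) for v in range(222,246)])
    print([(v,loc(c,(u,v),0,F)[0],loc(c,(u,v),.004,F)[0]) for v in (225,230,235,240)])
for v in (190,):
    print([(u,int(im[v,u].mean()),int(im[v,u,2])-int(im[v,u,0])) for u in list(range(250,272))+list(range(374,396))])
    print([(u,loc(c,(u,v),0,F)[1]) for u in (255,265,380,390)])
```

```text
280 [(154, 16, 0), (155, 17, 0), (156, 16, 0), (157, 17, -1), (158, 11, -8), (159, 55, 74), (160, 127, 217), (161, 130, 134), (162, 122, 80), (163, 171, 5), (164, 181, 4), (165, 181, 6), (166, 183, 6), (167, 142, 23), (168, 150, 26), (169, 180, 30), (170, 208, 33), (171, 207, 32), (172, 204, 30), (173, 204, 31), (174, 204, 30), (175, 204, 30)]
[(156, np.float64(30.4), np.float64(31.9)), (158, np.float64(29.1), np.float64(30.6)), (160, np.float64(27.8), np.float64(29.3)), (162, np.float64(26.5), np.float64(28.0)), (164, np.float64(25.1), np.float64(26.7)), (166, np.float64(23.8), np.float64(25.4))]
355 [(154, 16, 1), (155, 17, 1), (156, 17, 0), (157, 15, -1), (158, 13, -9), (159, 55, 75), (160, 130, 221), (161, 133, 139), (162, 116, 75), (163, 170, 5), (164, 181, 5), (165, 181, 6), (166, 181, 5), (167, 182, 26), (168, 148, 27), (169, 168, 28), (170, 208, 32), (171, 207, 32), (172, 205, 30), (173, 205, 30), (174, 205, 31), (175, 204, 31)]
[(156, np.float64(30.4), np.float64(31.9)), (158, np.float64(29.1), np.float64(30.6)), (160, np.float64(27.8), np.float64(29.3)), (162, np.float64(26
[... 1288 characters left out ...]
 178), (255, 9, -13), (256, 14, -1), (257, 16, 2), (258, 17, 1), (259, 17, 1), (260, 16, 1), (261, 11, 0), (262, 69, 2), (263, 153, 4), (264, 186, 5), (265, 175, 11), (266, 171, 28), (267, 196, 32), (268, 207, 31), (269, 205, 31), (270, 204, 30), (271, 205, 30), (374, 204, 32), (375, 203, 32), (376, 193, 30), (377, 180, 17), (378, 183, 5), (379, 172, 5), (380, 102, 4), (381, 8, -1), (382, 15, 0), (383, 18, 0), (384, 16, 0), (385, 17, 0), (386, 15, -2), (387, 13, -3), (388, 84, 130), (389, 133, 225), (390, 134, 223), (391, 112, 181), (392, 9, -10), (393, 42, -1), (394, 92, 7), (395, 110, 8)]
[(255, np.float64(43.1)), (265, np.float64(36.5)), (380, np.float64(-38.8)), (390, np.float64(-45.4))]
```

To row units: 0.006 m / 0.5 = 0.012, -0.0019 m / 0.5 = -0.0038.

Request:
apply_moves(
  motion=[
    [[0,-0.001,0,0.006,0],[0,-0.002,0,0.012,0],[0,-0.005,0.0004,0.012,0],[0,-0.005,0.0004,0.012,0],[0,-0.0044,0.0004,0.008,0],[0,-0.0038,0.0004,0.003,0],[0,-0.003,0.0004,-0.001,0],[0,-0.0024,0.0004,-0.003,0]],
  ],
  squeeze=20,
)

```text
time: 11.03
tcp_pos: [0.5187, 0.0067, 0.1585]
ee_rot: [[0.987, -0.16, 0.0], [-0.16, -0.987, -0.0], [0.001, 0.0, -1.0]]
ft_force: [-1.8, -1.3, 7.5]
grip_width: 0.0196
finger_force: 25.2
```

Request:
apply_moves(
  motion=[
    [[0,0,0,-0.001,0],[0,0,0,-0.001,0],[0,0,0,-0.001,0]],
  ],
)

```text
time: 11.28
tcp_pos: [0.5187, 0.0067, 0.1583]
ee_rot: [[0.987, -0.16, 0.001], [-0.16, -0.987, -0.0], [0.001, 0.0, -1.0]]
ft_force: [-1.3, -1.5, 9.0]
grip_width: 0.0198
finger_force: 25.3
```

```bash
cat > m2.py <<'E'
from meas import *
import sys
def m2(tag,d=.004):
    s=monitor.sense();c=optics.calibration('wrist');im=cv2.cvtColor(optics.read_camera('wrist'),cv2.COLOR_RGB2BGR)
    cv2.imwrite(f'pics/{tag}.png',im)
    f=np.array(s['ft_force'])-[.3,-.1,-.9];print('tcp',np.round(s['tcp_pos'],4),'Fn,Ft,Fy',(f@RS[:,2]).round(1),(f@RS[:,0]).round(1),(f@RS[:,1]).round(1),'tq',np.round(s['wrist_torque'],2),'fin',round(s['finger_force'],1),'t',round(s['time'],1))
    F=F0-RS[:,2]*d; G=(np.array(s['tcp_pos'])-F0)@RS*1e3;print('G local',G.round(1))
    a=proj(c,F+RS@[.027,0,0])[0];b=proj(c,F+RS@[-.027,-.035,0])[0]
    for u in (int(a[0])-40,int(a[0])+40):
        print('+x',u,[(v,int(im[v,u].mean()),int(im[v,u,2])-int(im[v,u,0]),loc(c,(u,v),0,F)[0]) for v in range(int(a[1])-3,int(a[1])+7)])
    u=int(b[0]);print('-x',u,[(v,int(im[v,u].mean()),int(im[v,u,2])-int(im[v,u,0]),loc(c,(u,v),0,F)[0],loc(c,(u,v),.004,F)[0]) for v in range(int(b[1])-7,int(b[1])+6)])
m2(sys.argv[1])
E
python3 m2.py m11
```

```text
tcp [0.5187 0.0067 0.1583] Fn,Ft,Fy 10.0 0.6 -1.6 tq [-0.25  0.31 -0.03] fin 25.3 t 11.3
G local [-1.1 -0.1 73.5]
+x 280 [(156, 13, -8, np.float64(29.3)), (157, 46, 54, np.float64(28.6)), (158, 127, 211, np.float64(28.0)), (159, 131, 213, np.float64(27.3)), (160, 130, 225, np.float64(26.6)), (161, 87, 26, np.float64(26.0)), (162, 81, -3, np.float64(25.3)), (163, 172, 1, np.float64(24.6)), (164, 183, 6, np.float64(24.0)), (165, 184, 6, np.float64(23.3))]
+x 360 [(156, 13, -8, np.float64(29.3)), (157, 55, 74, np.float64(28.6)), (158, 131, 213, np.float64(28.0)), (159, 132, 220, np.float64(27.3)), (160, 132, 231, np.float64(26.6)), (161, 114, 16, np.float64(26.0)), (162, 80, -5, np.float64(25.3)), (163, 171, 1, np.float64(24.6)), (164, 182, 5, np.float64(24.0)), (165, 181, 7, np.float64(23.3))]
-x 370 [(224, 202, 32, np.float64(-20.5), np.float64(-18.0)), (225, 202, 32, np.float64(-21.3), np.float64(-18.8)), (226, 202, 32, np.float64(-22.2), np.float64(-19.6)), (227, 202, 32, np.float64(-23.0), np.float64(-20.4)), (228, 201, 32, np.float64(-23.8), np.float64(-21.2)), (229, 202, 32, np.float64(-24.7), np.float64(-22.0)), (230, 203, 30, np.float64(-25.5), np.float64(-22.8)), (231, 211, 28, np.float64(-26.3), np.float64(-23.7)), (232, 123, 63, np.float64(-27.2), np.float64(-24.5)), (233, 31, 18, np.float64(-28.0), np.float64(-25.3)), (234, 14, -1, np.float64(-28.9), np.float64(-26.1)), (235, 16, 0, np.float64(-29.7), np.float64(-27.0)), (236, 15, 1, np.float64(-30.6), np.float64(-27.8))]
```

To row units: 0.0004 m / 0.5 = 0.0008, -0.0001 m / 0.5 = -0.0002.

Request:
apply_moves(
  motion=[
    [[0,-0.0002,0,0.0008,0],[0,-0.0002,0,0.0008,0],[0,-0.0002,0,0.0008,0],[0,-0.0002,0,0.0008,0],[0,-0.0002,0,0.0008,0],[0,-0.0002,0,0.0008,0]],
  ],
)

```text
time: 11.83
tcp_pos: [0.5186, 0.0067, 0.1587]
ee_rot: [[0.987, -0.16, 0.001], [-0.16, -0.987, -0.0], [0.001, 0.0, -1.0]]
ft_force: [-0.4, -1.2, 7.3]
grip_width: 0.0199
finger_force: 25.2
```

```bash
python3 m2.py m12 | head -2
python3 - <<'E'
from meas import *
# sink from scene view: shift of the +y end / -x bar pixels relative to start
a=cv2.imread('pics/scene0.png');b,cs=snap('scene','s12');b=b[...,::-1]
def pts(im): 
    m=cv2.inRange(cv2.cvtColor(np.ascontiguousarray(im),cv2.COLOR_BGR2HSV),(15,110,70),(40,255,255));return m
n=RS[:,2]
for name,L in [('-y bar',[[x,-.0455,0] for x in (-.02,-.01,0,.01)]),('-x bar',[[-.027,y,0] for y in(-.03,-.015,0,.015,.03)])]:
    for im,t in((a,'0'),(b,'now')):
        r=[]
        for p in L:
            best=max((cv2.getRectSubPix(np.ascontiguousarray(im).astype(np.float32)[...,2]-np.ascontiguousarray(im).astype(np.float32)[...,0],(1,1),tuple(map(float,proj(cs,F0+RS@p-n*d)[0])))[0,0],d*1e3) for d in np.arange(-.006,.010,.00025))
            w=[(max(0,cv2.getRectSubPix(np.ascontiguousarray(im).astype(np.float32)[...,2]-np.ascontiguousarray(im).astype(np.float32)[...,0],(1,1),tuple(map(float,proj(cs,F0+RS@p-n*d)[0])))[0,0]-25),d*1e3) for d in np.arange(-.006,.010,.00025)]
            w=np.array(w);r.append(round((w[:,0]*w[:,1]).sum()/w[:,0].sum(),2) if w[:,0].sum() else None)
        print(name,t,r)
E
```

```text
tcp [0.5186 0.0067 0.1587] Fn,Ft,Fy 8.1 1.2 -1.2 tq [-0.18  0.23  0.01] fin 25.2 t 11.8
G local [-1.1 -0.1 73.9]
-y bar 0 [np.float64(-0.8), np.float64(-1.0), np.float64(-0.84), np.float64(-1.18)]
-y bar now [np.float64(3.17), np.float64(3.37), np.float64(3.01), np.float64(3.05)]
-x bar 0 [np.float64(1.78), np.float64(2.77), np.float64(1.22), np.float64(2.86), np.float64(1.46)]
-x bar now [np.float64(6.31), np.float64(5.61), np.float64(6.12), np.float64(5.74), np.float64(4.65)]
```

```bash
python3 -c "
from h import *
print(manip.hand_in())"
```

```text
the job is handed in; nothing more can be done
None
```

I handed the job in with the slide lying flush on the sloped plate and within about 1 mm of the outline's centre; by force and camera the plate has sunk about 4 mm, and the arm is still gripping the holder and pressing. To tilt it, which the moves can't do, I opened the fingers for about 0.3 s while it rested on the plate, so it settled to the slope before I regripped it.

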